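# Find the balance point of a weathervane arrow

### The arm

A 7-joint arm with a two-finger parallel gripper is mounted at the origin on the work surface; the furniture and walls round the work are solid. World frame = base frame: x ahead of the robot, y to its left, z up, the work surface at z = 0. Lengths are in m, angles in rad, forces in N, time in s.
With the tool pointing down it reaches from about 0.4 to 0.9 m from the base axis. Payload 5.6 kg.
Tool frame: the origin (TCP) lies between the finger pads; the fingertips stand arm.tcp_to_tips ahead of it and the grasp point (between the pads) lies 3 mm ahead of it (arm.tcp_to_tips is the distance from the TCP to the fingertips, in m); z points along the fingers, y is the line along which they close (so a half turn about z gives the same grasp; the last joint's range is limited). The gripper opens to 92 mm and grips with 3 to 60 N. Pads are 20 mm wide; open, the fingers measure 128 mm over their backs; the gripper's body (75 mm by 189 mm) begins 69 mm behind the grasp point.
Start: joints at [1.274, 0.468, -0.012, 1.603, 0.006, 1.071, -0.056], TCP at [0.163, -0.629, 0.237] pointing down, gripper open.
Joint ranges: [-2.53, 2.53], [-0.31, 2.02], [-1.57, 1.55], [0.28, 2.44], [-1.29, 4.43], [0.15, 1.84], [-2.92, 2.92]. Speed limits (rad/s): [2.57, 2.57, 3.14, 3.14, 3.14, 3.14, 3.14].

### API

Orientations are given as a rotation vector (axis times angle).
In Python, from plant import arm gives the robot as it stands. The module is installed in compiled form; this text tells all that it offers.
- The arm moves only by the tool arm_command, never from a script. Its argument "moves" is a list of rows, each a list of 7 numbers: the shift along the tool's x, y, z in mm, then the turn, a rotation vector about the tool's x, y, z in degrees, then the closure, from 0 (fully open) to 1 (shut). A call has 1 to 20 rows; each row is the pose to reach, as a shift and turn from the pose commanded when the call began, along the tool's axes at that moment; what a row does not reach only later rows make up. A row lasts 1/8 s, in which the tool goes at most 62.5 mm and 10.7 degrees, less where a joint would pass 70% of its speed; a pose out of reach is approached as far as the arm can. A call with a gripper value outside its range is refused whole. The fingers move at their own pace and stop on an object; "grip_force" is the grip in N (left out, the last holds). Time passes only in rows, so rows that repeat a pose let the fingers close. It gives the time, the measured TCP pose, the force, the opening and the grip force at its end, in the units of the state.
- arm.get_state(): the state, without advancing time (a new reading comes with each control period).
- arm.camera(name): name is "side" or "top"; returns a dict with "color" (420x560x3 uint8, blue, green, red), "range_z" (420x560 float32, m along the optical axis (not along the pixel's ray), 0 where there is no reading), "fx", "fy", "cx", "cy" (pixels), "R" (3x3) and "t" (3): a world point X has camera coordinates R X + t. Camera axes: x right, y down, z forward; pixel columns grow to the right and rows downward; lengths in m; the calibration is good to about 2 mm. A picture is of the moment at which its call begins.
- arm.close_job(): hands the job in; it is judged then, once.
The state is a dict: "time": time; "qpos": joint angles; "joint_vel": joint speeds; "effort": joint torques, N m; "tcp_pos": TCP position; "ee_rot": TCP orientation; "contact_force": force on the tool from outside, world axes, zero at the start; "moment": the same for the moment, N m; "opening": finger opening in m; "grip_force": force on a finger pad.
Only numpy, scipy, OpenCV 4.12 (cv2) and the standard library are available. Lean on these libraries where they do the work, as an engineer would, in place of code of your own. Each camera call takes 0.05 s, during which the arm holds its last target. There are 200 camera calls.

### The job

Before the pivot hole is drilled I need the balance point of this weathervane arrow, whose nose holds an unknown amount of lead: lay the arrow gently across the rocker of the balancing stand and shift it along its length until arrow and rocker stay level by themselves. Leave it balanced there, let go, so that I can mark the spot over the knife edge, and do not disturb the dish, the jar or the marker.

Things in the scene. Friction and masses are not known exactly. Their poses are not given: they have to be found in the camera images.
- vane: loose flat brass weathervane arrow, 250 mm long, 0.2 to 0.38 kg. x runs along the shaft to the nose, z up. Origin: shaft's underside, 125 mm behind the nose tip. Shaft: straight bar 16 mm wide (y), 10 mm thick (z 0 to 10), bare from x = -68 to +68 mm. Its balance point differs from piece to piece (lead hidden in the nose): on the centre line, anywhere from x = -5 to +45 mm
- nose_tip (a point): blunt tip of the arrow's nose, 3 mm wide, at x = +125 mm of the arrow, 5 mm above its underside. The nose is a solid wedge 14 mm thick from x = +70 to +125 mm, 44 mm wide at its widest (x = 74 to 80 mm), its underside flush with the shaft's
- tail_end (a point): rear end face of the arrow's shaft, at x = -118 mm of the arrow, 5 mm above its underside. The tail is two swept copper plates 5 mm thick (x = -70 to -125 mm, 72 mm over both) on the shaft's sides
- balance_stand: fixed steel balancing stand: foot 110 x 64 mm, 8 mm thick; two notched cheeks (x = -45 and +45 mm, up to 41 mm high) carry a knife edge along the stand's x axis, 33 mm above the bench, on which a rocker tips. Origin: centre of the foot's underside, on the bench. The arrow is to lie across the rocker, its shaft along the stand's y axis (square to the knife edge), either way round
- knife_edge (a point): middle of the rocker's flat top when level, straight above the knife edge, 44 mm above the bench. The top is a plate 80 mm (along x of the stand) by 44 mm (along y), 5 mm thick; the arrow's balance point must come over its centre line. Nothing stands higher than this plate
- rocker (a joint): tilt of the rocker about the knife edge, rad: 0 level, positive when its +y side (y of the stand) is up; stops at -0.15 and +0.15. Empty, a keel weight holds it level (righting moment 0.32 N m per rad); an arrow on it tips it towards its heavy side by 0.007 (light arrow) to 0.014 rad (heavy) for each mm that the balance point is off the knife edge, well damped
- dish: turned metal dish with jump rings, 68 mm across, 19 mm high, loose; origin under its centre; leave it alone
- jar: flux jar with a screw cap, 38 mm across, 61 mm high, loose; origin under its centre; leave it alone
- marker: felt marker, 136 mm long, 12 mm thick, loose, lying along its y axis; origin under its middle; leave it alone

How it is judged:
On the way:
1. the arrow lies on the rocker (contact force between vane and balance_stand above 0.3 N and height (world z) of vane above 0.03 m), for 0.1 s.
At the end, for the whole second after the job is handed in: The arrow lies flat across the rocker (its shaft within 0.35 rad of square to the knife edge), the rocker level within 0.03 rad and the arrow within 0.05 rad, right way up, carried by the rocker alone, released and at rest (contact force between vane and balance_stand above 1 N and contact force between vane and the fingers below 0.01 N and value of joint rocker between -0.03 and 0.03 rad and angle between vane's own z axis and vertical below 0.05 rad and height (world z) of vane between 0.038 and 0.05 m and x of vane in the frame of balance_stand between -0.036 and 0.036 m and angle between the x axis of vane and the y axis of balance_stand, either way round below 0.35 rad and linear speed of vane below 0.01 m/s and angular speed of vane below 0.1 rad/s); the robot touches nothing.
It fails at once if the arrow is knocked, pressed or dropped on the stand with more than 45 N (contact force between vane and balance_stand above 45 N).
It fails at once if the dish, the jar or the marker is moved by more than 20 mm (distance of any of dish, jar, marker from where it was at the start of the episode above 0.02 m).
It also fails if it takes over 67 s, if anything falls off the work surface, if the arm or the gripper's body presses on something with over 40 N, if the wrist force passes 120 N, or if a joint passes its speed limit or range.

## Working session

There is one attempt and no reset: what is moved stays moved. The work goes in short steps, Python scripts to look and compute and a tool call to move; the robot and the scene stay as the last step left them, time stands still between calls to the robot, and variables do not carry over. Pictures are saved under pics/ and viewed, at most 10 in all, crops included, and the job is handed in when it is done.

Besides the shell and the picture viewer there is one more tool, called after "Request:" by a JSON object that holds its "name" and its "arguments". arm_command: Moves the arm, as the interface text tells. Its arguments: {"type":"object","properties":{"moves":{"type":"array"},"grip_force":{"type":"number"}},"required":["moves"]}

```bash
mkdir -p pics
cat > h.py <<'E'
import numpy as np, cv2
from plant import arm
def snap(n,f):
    c=arm.camera(n); cv2.imwrite(f'pics/{f}.png',c['color']); np.savez(f'/tmp/{f}.npz',**c); return c
def pt(c,u,v,z=None):
    R,t=np.array(c['R']),np.array(c['t'])
    d=np.array([(u-c['cx'])/c['fx'],(v-c['cy'])/c['fy'],1.])
    o=-R.T@t; w=R.T@d
    s=float(c['range_z'][int(v),int(u)]) if z is None else (z-o[2])/w[2]
    return o+s*w
E
python3 - <<'E'
from h import *
c=snap('top','t1'); d=snap('side','s1')
print(arm.get_state(), arm.tcp_to_tips)
for q in (c,d): print(q['fx'],q['cx'],q['cy'],q['R'],q['t'])
E
```

```text
{'time': 0.1, 'qpos': array([ 1.27399696,  0.46829387, -0.01156795,  1.60347375,  0.00596776,
        1.07137555, -0.05630842]), 'joint_vel': array([-0.0002749 , -0.00215864,  0.0006677 , -0.00115041,  0.00160175,
       -0.00045385, -0.00086525]), 'effort': array([ 8.65392212e-04, -5.21652782e+01, -1.28282461e-02, -2.44366872e+01,
       -5.68362954e-02,  1.40592988e-02,  4.15442298e-05]), 'tcp_pos': array([ 0.16301672, -0.62875689,  0.23575637]), 'ee_rot': array([-3.11487861e+00, -3.97223073e-01,  4.53967541e-04]), 'contact_force': array([ 1.0459867 , -0.40229188,  0.18421536]), 'moment': array([-0.05657093,  0.0381566 , -0.03332969]), 'grip_force': 0.0, 'opening': 0.09192812904241844} 0.022
440.1947723353769 277.1415236708024 200.15940636297555 [[-0.0165477  -0.99975996 -0.01435949]
 [-0.98465967  0.01878932 -0.17347131]
 [ 0.17369947  0.01126866 -0.98473423]] [-0.09023442  0.39842063  1.06215464]
399.2762089478595 278.6843418564007 203.93395908166144 [[-0.81410457 -0.58051528 -0.01535454]
 [-0.25602629  0.38252803 -0.88776283]
 [ 0.52123343 -0.71880061 -0.46004499]] [0.27528619 0.20100005 0.79529436]
```

View pics/t1.png

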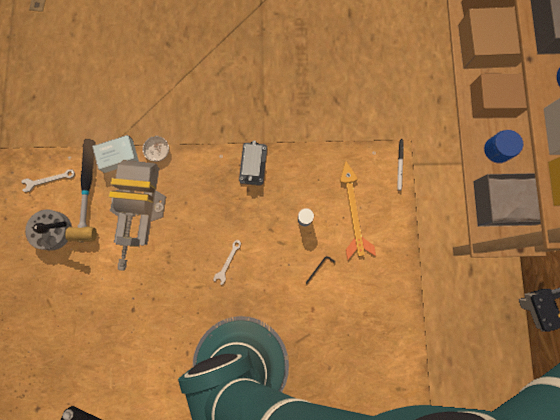

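View pics/s1.png

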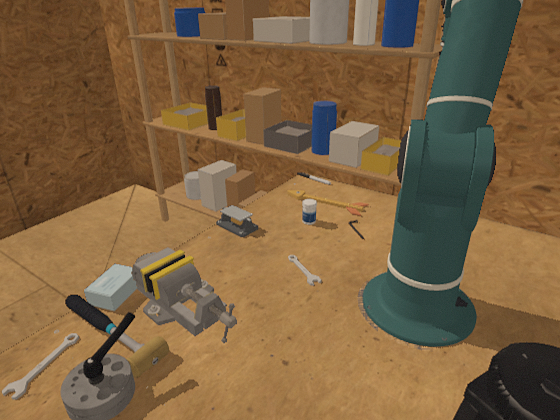

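The top view shows the arrow with its nose at about (348,163) and tail at (361,258). The stand is near (254,164), the jar (306,217), the marker (401,165) and the dish (155,149). I'll enlarge the arrow and stand area.

Run:
```python
import cv2
i=cv2.imread('pics/t1.png')[130:270,225:415]
cv2.imwrite('pics/t1c.png',cv2.resize(i,None,fx=4,fy=4,interpolation=cv2.INTER_CUBIC))
```

```text
(no output)
```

View pics/t1c.png

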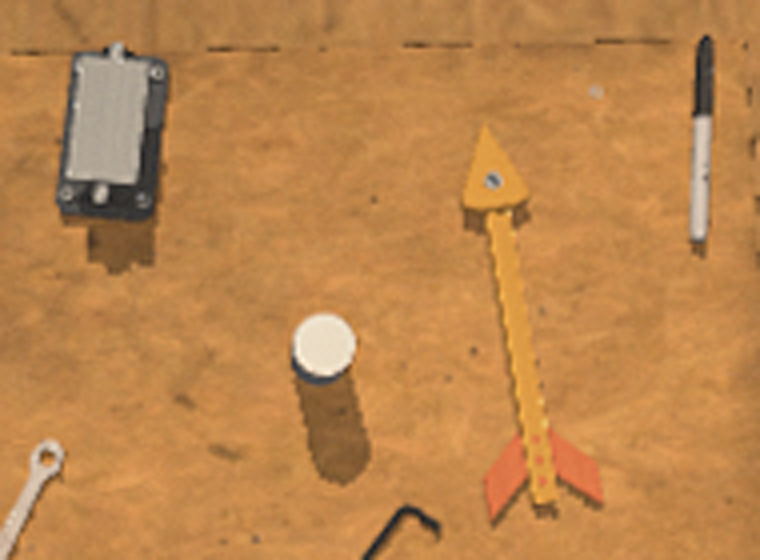

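Run:
```python
from h import *
c=dict(np.load('/tmp/t1.npz'))
g=lambda a,b,z:pt(c,225+(a+.5)/4-.5,130+(b+.5)/4-.5,z)
n=g(485,126,.007);t=g(544,502,.008);m=g(498,215,.01)
print('nose',n,'tail',t,np.linalg.norm(n-t))
ax=(n-t)[:2]/np.linalg.norm((n-t)[:2]);org=n[:2]-.125*ax;print('org',org,'yaw',np.degrees(np.arctan2(ax[1],ax[0])),t[:2]+.118*ax)
K=[g(*p,.044) for p in [(77,53),(150,61),(141,187),(66,178)]]
print(np.array(K)); k=np.mean(K,0);e=K[0]+K[1]-K[2]-K[3];print('knife',k,'yaw',np.degrees(np.arctan2(e[1],e[0])))
print('jar',g(325,346,.061),'marker',g(706,38,.01),g(698,240,.01))
q=pt(c,225+325/4,130+345/4);print(q)
from scipy.spatial.transform import Rotation as R
print(R.from_rotvec(arm.get_state()['ee_rot']).as_matrix())
# range check of the plate height
for p in [(110,80),(110,120),(100,160)]: print(pt(c,225+p[0]/4,130+p[1]/4))
```

```text
nose [ 0.50070259 -0.27655229  0.007     ] tail [ 0.2584895  -0.30251293  0.008     ] 0.24360241014675085
org [ 0.37641444 -0.28987362] yaw 6.11766257075491 [ 0.37581751 -0.2899376 ]
[[ 0.5436829  -0.01574824  0.044     ]
 [ 0.53746291 -0.06185832  0.044     ]
 [ 0.4560382  -0.05538006  0.044     ]
 [ 0.46272908 -0.00859714  0.044     ]]
knife [ 0.49997827 -0.03539594  0.044     ] yaw -4.797917695758396
jar [ 0.35161693 -0.16624371  0.061     ] marker [ 0.55592158 -0.4219256   0.01      ] [ 0.42232461 -0.40812584  0.01      ]
[ 0.35159988 -0.16725875  0.05879503]
[[ 9.67995496e-01  2.50967118e-01 -4.75092631e-04]
 [ 2.50967548e-01 -9.67994430e-01  1.43979882e-03]
 [-9.85448590e-05 -1.51295161e-03 -9.99998851e-01]]
[ 0.52419731 -0.03752809  0.04521595]
[ 0.49808626 -0.03738225  0.04568329]
[ 0.47266902 -0.03089616  0.04480596]
```

Request:
{"name": "arm_command", "arguments": {"moves": [[60, -52, 20, 0, 0, 2, 0.3], [120, -105, 45, 0, 0, 4, 0.5], [180, -158, 65, 0, 0, 6, 0.5], [240, -210, 85, 0, 0, 8, 0.5], [300, -262, 105, 0, 0, 8.4, 0.5], [311, -272, 110, 0, 0, 8.4, 0.5], [311, -272, 110, 0, 0, 8.4, 0.5], [311, -272, 110, 0, 0, 8.4, 0.5], [311, -272, 110, 0, 0, 8.4, 0.5]]}}

```text
time: 1.23
tcp_pos: [0.3956, -0.2884, 0.1265]
ee_rot: [3.137, 0.168, -0.001]
contact_force: [0.3, 0.2, -0.3]
opening: 0.0459
grip_force: 0.0
```

Run:
```python
from h import *
c=snap('top','t2'); d=snap('side','s2')
s=arm.get_state();print(s)
for q,f in((c,'t2'),(d,'s2')):
    p=np.array(q['R'])@(s['tcp_pos']-[0,0,.022])+q['t'];print(p[:2]/p[2]*q['fx']+[q['cx'],q['cy']])
a=cv2.resize(c['color'][130:270,270:410],None,fx=2.8,fy=2.8,interpolation=2)
b=cv2.resize(d['color'][150:290,270:410],None,fx=2.8,fy=2.8,interpolation=2)
cv2.imwrite('pics/ab2.png',np.hstack([a,b]))
```

```text
{'time': 1.325, 'qpos': array([ 0.67061475,  0.36277911, -0.12694203,  2.07123687,  0.07003297,
        0.71103943, -0.96760055]), 'joint_vel': array([ 0.00926931, -0.00367706, -0.00132609, -0.00059676, -0.00111926,
       -0.00055361, -0.00128003]), 'effort': array([-5.95874190e-01, -3.95664024e+01, -1.31206468e+00, -1.80843025e+01,
       -4.61927592e-02, -5.21971181e-02,  5.46681869e-03]), 'tcp_pos': array([ 0.39516827, -0.28939993,  0.12679496]), 'ee_rot': array([ 3.13646306e+00,  1.63906379e-01, -1.14855776e-04]), 'contact_force': array([ 0.26173485, -0.24613386,  0.74649111]), 'moment': array([-0.00426095, -0.0002741 , -0.06980454]), 'grip_force': 0.0, 'opening': 0.045895070773930985}
[359.24340274 194.01325625]
[319.94001457 168.20099666]
```

View pics/ab2.png

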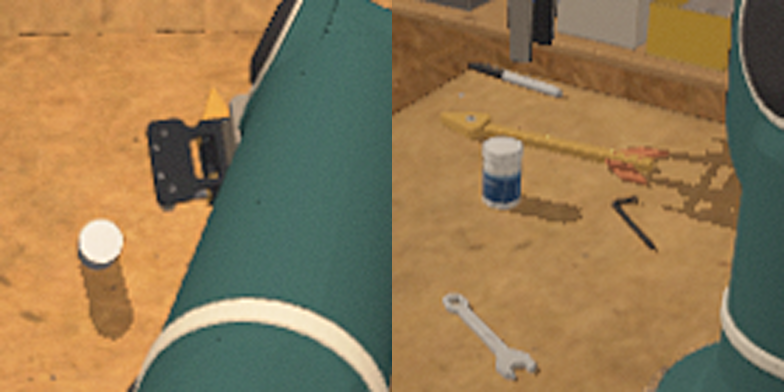

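The side view shows the fingertips over the shaft (about (320,170) in the full image), matching the projection, so I'm descending to grip.

Request:
{"name": "arm_command", "arguments": {"moves": [[0, 0, 40, 0, 0, 0, 0.5], [0, 0, 75, 0, 0, 0, 0.5], [0, 0, 95, 0, 0, 0, 0.5], [0, 0, 101, 0, 0, 0, 0.5], [0, 0, 101, 0, 0, 0, 0.5], [0, 0, 101, 0, 0, 0, 0.8], [0, 0, 101, 0, 0, 0, 1], [0, 0, 101, 0, 0, 0, 1], [0, 0, 101, 0, 0, 0, 1], [0, 0, 101, 0, 0, 0, 1]], "grip_force": 40}}

```text
time: 2.58
tcp_pos: [0.3961, -0.2874, 0.026]
ee_rot: [-3.137, -0.169, 0.0]
contact_force: [-1.9, 2.8, 6.3]
opening: 0.0149
grip_force: 40.0
```

Request:
{"name": "arm_command", "arguments": {"moves": [[0, 0, -10, 0, 0, 0, 1], [0, 0, -40, 0, 0, 0, 1], [0, 0, -80, 0, 0, 0, 1], [0, 0, -100, 0, 0, 0, 1], [0, 0, -100, 0, 0, 0, 1], [0, 0, -100, 0, 0, 0, 1], [0, 0, -100, 0, 0, 0, 1]]}}

```text
time: 3.45
tcp_pos: [0.3951, -0.2874, 0.1244]
ee_rot: [-3.136, -0.168, 0.003]
contact_force: [0.1, 0.3, -3.0]
opening: 0.0155
grip_force: 40.0
```

Run:
```python
from h import *
F=[];M=[]
for i in range(10):
    d=arm.camera('side'); s=arm.get_state();F.append(s['contact_force']);M.append(s['moment'])
print(np.mean(F,0),np.std(F,0),np.mean(M,0),np.std(M,0),s['tcp_pos'],s['ee_rot'],s['opening'])
cv2.imwrite('pics/s3.png',cv2.resize(d['color'][100:250,230:420],None,fx=4,fy=4,interpolation=2))
```

```text
[-0.13847923  0.02112235 -3.538886  ] [0.62679131 0.48397968 0.54196285] [-0.00200764  0.04866952  0.01772738] [0.03377692 0.01874324 0.03446674] [ 0.39592976 -0.28785277  0.12554049] [ 3.13704202e+00  1.68232700e-01 -1.26356801e-04] 0.015196433690596851
```

View pics/s3.png

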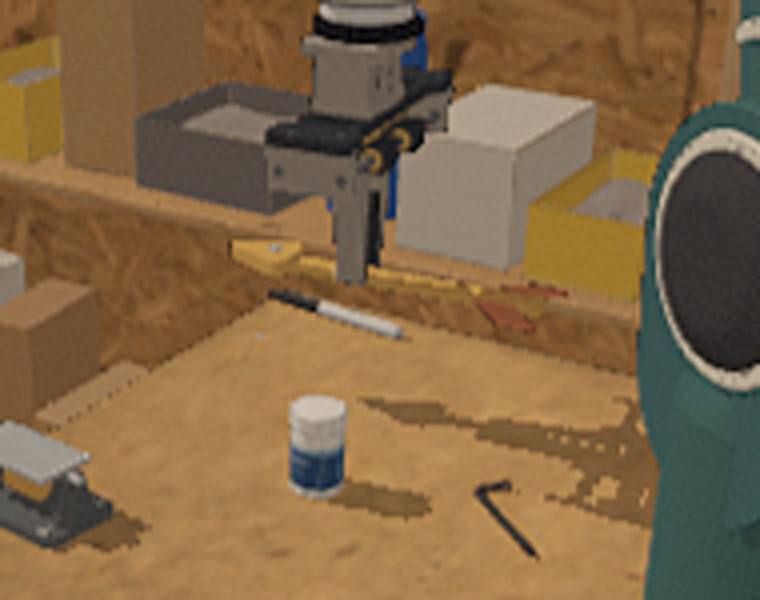

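The arrow hangs level in the grip. It weighs about 0.36 kg, and the moment puts the balance point about 14 mm nose-ward of the grip. Next I'll carry it over the stand, turned square.

Request:
{"name": "arm_command", "arguments": {"moves": [[10, -18, 0, 0, 0, -8, 1], [30, -50, 0, 0, 0, -18, 1], [50, -85, 0, 0, 0, -28, 1], [70, -120, 0, 0, 0, -38, 1], [88, -155, 0, 0, 0, -48, 1], [105, -185, 0, 0, 0, -58, 1], [118, -208, 0, 0, 0, -68, 1], [125, -222, 0, 0, 0, -75, 1], [128, -226, 0, 0, 0, -79, 1], [128, -226, 0, 0, 0, -79, 1], [128, -226, 0, 0, 0, -79, 1], [128, -226, 0, 0, 0, -79, 1]]}}

```text
time: 5.45
tcp_pos: [0.4989, -0.05, 0.1256]
ee_rot: [2.315, 2.123, -0.001]
contact_force: [0.5, -0.6, -4.1]
opening: 0.0152
grip_force: 40.0
```

Run:
```python
from h import *
F=[];M=[];P=[]
for i in range(10):
    d=arm.camera('top'); s=arm.get_state();F.append(s['contact_force']);M.append(s['moment']);P.append(s['tcp_pos'])
print(np.mean(F,0),np.mean(M,0),np.mean(P,0),s['ee_rot'],s['qpos'])
d=snap('side','s4');c=snap('top','t4')
a=cv2.resize(c['color'][110:240,200:330],None,fx=3,fy=3,interpolation=2)
b=cv2.resize(d['color'][120:250,190:320],None,fx=3,fy=3,interpolation=2)
cv2.imwrite('pics/ab4.png',np.hstack([a,b]))
```

```text
[-0.06099874 -0.09221215 -3.48772244] [-0.10160791 -0.06576351  0.01898051] [ 0.49900155 -0.04960608  0.12558566] [-2.31365120e+00 -2.12521518e+00  7.81286694e-05] [ 0.45070372  0.43361151 -0.50591337  2.02496008  0.30173468  0.7549011
 -0.32291011]
```

View pics/ab4.png

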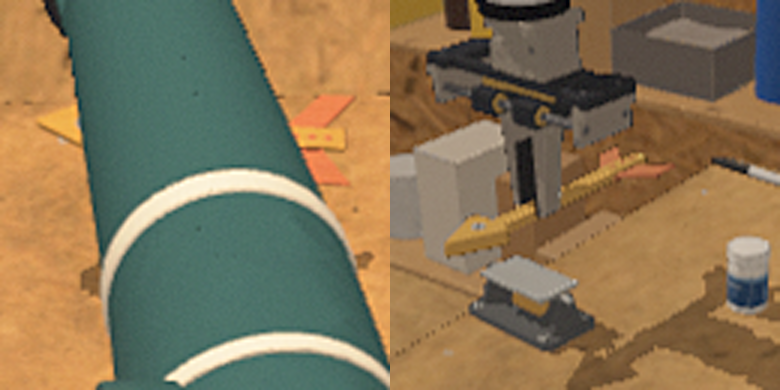

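Request:
{"name": "arm_command", "arguments": {"moves": [[0, 0, 20, 0, 0, 0, 1], [0, 0, 40, 0, 0, 0, 1], [0, 0, 50, 0, 0, 0, 1], [0, 0, 53, 0, 0, 0, 1], [0, 0, 54, 0, 0, 0, 1], [0, 0, 54.5, 0, 0, 0, 1], [0, 0, 55, 0, 0, 0, 1], [0, 0, 55, 0, 0, 0, 1]]}}

```text
time: 7.05
tcp_pos: [0.4992, -0.0495, 0.0708]
ee_rot: [2.313, 2.125, 0.0]
contact_force: [-0.2, 0.7, -3.5]
opening: 0.0151
grip_force: 40.0
```

Request:
{"name": "arm_command", "arguments": {"moves": [[0, 0, 0.5, 0, 0, 0, 1], [0, 0, 1, 0, 0, 0, 1], [0, 0, 1, 0, 0, 0, 1], [0, 0, 1, 0, 0, 0, 1]]}}

```text
time: 7.55
tcp_pos: [0.4992, -0.0496, 0.0699]
ee_rot: [2.313, 2.125, -0.0]
contact_force: [-2.0, -1.0, 4.5]
opening: 0.0153
grip_force: 40.0
```

Request:
{"name": "arm_command", "arguments": {"moves": [[0, 0, 0, 0, 0, 0, 0.75], [0, 0, 0, 0, 0, 0, 0.72], [0, 0, 0, 0, 0, 0, 0.7], [0, 0, 0, 0, 0, 0, 0.7], [0, 0, 0, 0, 0, 0, 0.7], [0, 0, 0, 0, 0, 0, 0.7], [0, 0, 0, 0, 0, 0, 0.7], [0, 0, 0, 0, 0, 0, 0.7]]}}

```text
time: 8.55
tcp_pos: [0.499, -0.0495, 0.0695]
ee_rot: [-2.314, -2.125, 0.0]
contact_force: [0.4, 0.0, -0.6]
opening: 0.0278
grip_force: 0.0
```

Run:
```python
from h import *
d=snap('side','s5');c=snap('top','t5');s=arm.get_state();print(s['contact_force'],s['opening'])
a=cv2.resize(c['color'][120:200,200:330],None,fx=6,fy=6,interpolation=2)[:,:390]
b=cv2.resize(d['color'][160:250,195:295],None,fx=7,fy=6,interpolation=2)
cv2.imwrite('pics/s5c.png',b)
```

```text
[-0.48127829  0.1684912   0.43992447] 0.027646592608998124
```

View pics/s5c.png

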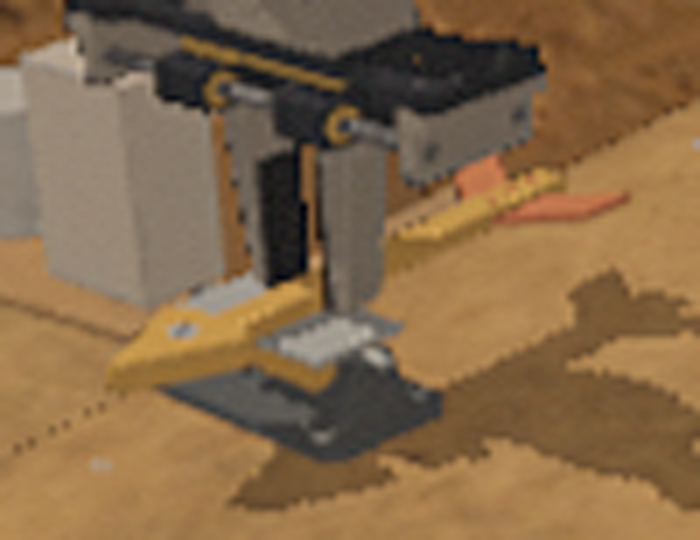

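The arrow rests on the rocker with its nose at (120,375) in the crop, and nothing else is disturbed. I'll measure the tilt from the depth image.

```bash
cat >> h.py <<'E'
def prof(c,k=np.array([.5,-.0354]),yaw=85.2,show=True):
    z=c['range_z'];v,u=np.nonzero(z>0);zz=z[v,u]
    X=np.stack([(u-c['cx'])/c['fx']*zz,(v-c['cy'])/c['fy']*zz,zz],1)-np.array(c['t'])
    W=X@np.array(c['R'])
    a=np.radians(yaw);D=W[:,:2]-k;s=D@[np.cos(a),np.sin(a)];l=D@[-np.sin(a),np.cos(a)]
    b=c['color'][v,u].astype(int);sat=b[:,2]-b[:,0]
    m=(abs(s)<.17)&(abs(l)<.013)&(W[:,2]>.025)&(W[:,2]<.1)&(sat>70)
    for lo in np.arange(-.17,.15,.02):
        q=m&(s>=lo)&(s<lo+.02)
        if q.sum()>2: print(round(lo+.01,3),q.sum(),np.round(1e3*np.percentile(W[q,2],[25,50,75,95]),1),'lat',round(1e3*np.median(l[q]),1), 'smax',round(s[q].max()*1e3,1),round(s[q].min()*1e3,1))
E
python3 - <<'E'
from h import *
for f in('s5','t5'): print(f); prof(dict(np.load(f'/tmp/{f}.npz')))
E
```

```text
s5
-0.16 3 [51.  52.6 54.5 56. ] lat 4.6 smax -151.2 -151.9
-0.14 23 [55.7 57.2 57.9 58.9] lat 4.2 smax -130.1 -148.7
-0.12 31 [54.8 56.3 57.8 58.9] lat 4.2 smax -110.2 -129.6
-0.1 33 [51.8 56.4 56.8 58.1] lat 5.2 smax -91.0 -109.3
-0.08 32 [52.5 55.5 56.9 57.7] lat 5.1 smax -70.2 -89.9
-0.06 31 [53.  55.4 56.1 57.6] lat 4.9 smax -50.4 -70.0
-0.04 7 [49.1 52.7 55.2 55.6] lat 6.8 smax -42.7 -49.4
-0.02 6 [54.9 55.8 55.9 56.7] lat -3.5 smax -11.1 -21.1
-0.0 35 [50.1 53.9 55.  56.2] lat 5.0 smax 9.5 -8.9
0.02 39 [50.2 54.2 55.2 56.4] lat 6.0 smax 29.4 10.4
0.04 25 [58.2 58.6 59.2 59.6] lat -0.5 smax 49.7 30.0
0.06 43 [56.6 58.1 58.9 59.3] lat 4.2 smax 69.9 51.2
0.08 54 [49.9 53.9 57.3 59. ] lat 4.3 smax 89.8 70.2
0.1 7 [49.8 52.8 54.7 56.7] lat 0.9 smax 92.7 90.3
t5
0.04 36 [55.4 57.2 58.3 59.7] lat 4.4 smax 50.0 37.6
0.06 67 [55.2 56.7 58.1 59.9] lat 1.6 smax 69.8 50.0
0.08 42 [54.  55.1 56.5 58.9] lat 2.1 smax 88.6 70.1
```

Request:
{"name": "arm_command", "arguments": {"moves": [[0, 0, -5, 0, 0, 0, 0.7], [0, 0, -15, 0, 0, 0, 0.7], [0, 0, -35, 0, 0, 0, 0.7], [0, 0, -65, 0, 0, 0, 0.7], [0, 0, -80, 0, 0, 0, 0.7], [0, 0, -80, 0, 0, 0, 0.7], [0, 0, -80, 0, 0, 0, 0.7], [0, 0, -80, 0, 0, 0, 0.7], [0, 0, -80, 0, 0, 0, 0.7], [0, 0, -80, 0, 0, 0, 0.7], [0, 0, -80, 0, 0, 0, 0.7], [0, 0, -80, 0, 0, 0, 0.7]]}}

```text
time: 10.15
tcp_pos: [0.4991, -0.0494, 0.1496]
ee_rot: [2.314, 2.125, -0.0]
contact_force: [0.3, -0.2, -0.8]
opening: 0.0274
grip_force: 0.0
```

```bash
cat >> h.py <<'E'
def tilt(n=8):
    k=np.array([.5,-.0354]);a=np.radians(85.2)
    fr=[arm.camera('side') for _ in range(n)];c=dict(fr[-1]);zs=np.array([f['range_z'] for f in fr]);print('frame noise',np.median(zs.std(0)))
    c['range_z']=zs.mean(0)*(zs>0).all(0);prof(c)
    z=c['range_z'];v,u=np.nonzero(z>0);zz=z[v,u]
    X=np.stack([(u-c['cx'])/c['fx']*zz,(v-c['cy'])/c['fy']*zz,zz],1)-np.array(c['t']);W=X@np.array(c['R'])
    D=W[:,:2]-k;s=D@[np.cos(a),np.sin(a)];l=D@[-np.sin(a),np.cos(a)];b=c['color'][v,u].astype(int)
    # arrow top: shaft region excluding nose; iteratively keep upper surface
    m=(s>-.15)&(s<.03)&(abs(l)<.013)&(W[:,2]>.04)&(W[:,2]<.08)&(b[:,2]-b[:,0]>70)
    S,Z=s[m],W[m,2];p=np.polyfit(S,Z,1)
    for _ in range(10):
        r=Z-np.polyval(p,S);q=(r>-.002)&(r<.004);p=np.polyfit(S[q],Z[q],1)
    print('shaft slope',p,q.sum())
    g=(abs(s)<.02)&(abs(l)>.014)&(abs(l)<.036)&(W[:,2]>.036)&(W[:,2]<.052)
    S,L,Z=s[g],l[g],W[g,2];A=np.c_[S,L,np.ones(len(S))];q=np.ones(len(S),bool)
    for _ in range(8):
        x=np.linalg.lstsq(A[q],Z[q],rcond=None)[0];q=abs(A@x-Z)<.002
    print('plate slope',x,q.sum())
    f=(abs(s)<.2)&(abs(l)<.15)&(W[:,2]<.005)
    x=np.linalg.lstsq(np.c_[s[f],l[f],np.ones(f.sum())],W[f,2],rcond=None)[0];print('bench slope',x,f.sum())
    return c
E
python3 - <<'E'
from h import *
c=tilt()
cv2.imwrite('pics/s6c.png',cv2.resize(c['color'][160:250,195:295],None,fx=7,fy=6,interpolation=2))
E
```

```text
frame noise 0.00185484
-0.14 25 [54.9 57.5 58.  59.1] lat 4.7 smax -130.3 -149.2
-0.12 30 [54.7 57.  57.9 58.6] lat 3.2 smax -110.1 -129.3
-0.1 33 [52.7 56.4 57.1 57.4] lat 6.1 smax -91.3 -110.0
-0.08 30 [51.5 56.2 56.9 57.3] lat 5.8 smax -72.2 -89.5
-0.06 33 [51.5 56.  56.3 56.7] lat 5.9 smax -50.2 -70.0
-0.04 33 [51.8 55.3 56.  56.5] lat 5.9 smax -30.1 -49.4
-0.02 36 [50.7 55.5 55.6 55.9] lat 5.4 smax -10.3 -29.6
-0.0 36 [49.6 54.7 55.4 55.9] lat 5.8 smax 9.6 -9.6
0.02 36 [50.5 54.7 55.3 55.5] lat 6.2 smax 29.8 10.4
0.04 24 [58.5 58.7 58.9 59.1] lat 2.4 smax 49.6 31.1
0.06 40 [57.8 58.3 58.5 58.9] lat 5.8 smax 69.6 50.3
0.08 58 [50.8 55.3 58.  58.5] lat 4.0 smax 89.9 70.1
0.1 5 [47.5 50.4 53.5 55.9] lat 0.2 smax 91.7 90.2
shaft slope [-0.01846797  0.05519732] 180
plate slope [-0.01788362  0.00029228  0.04549815] 93
bench slope [-0.00056378 -0.00049291  0.001473  ] 5090
```

View pics/s6c.png

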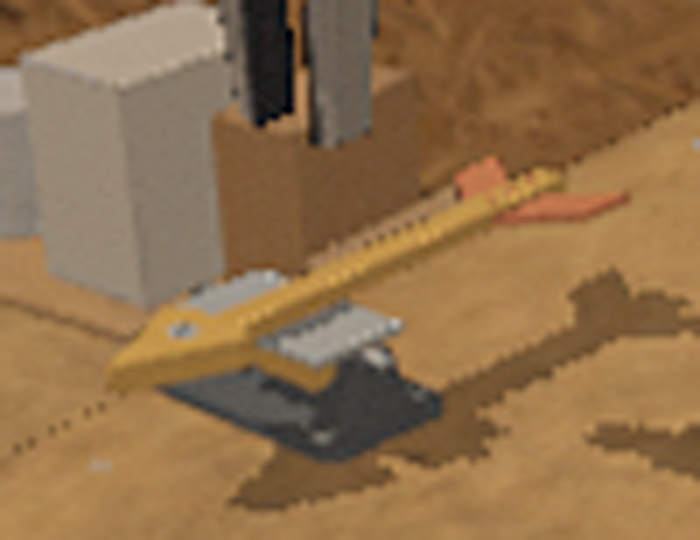

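The shaft and plate slopes agree: about 0.018 rad nose-down, so the arrow needs to go about 1.4 mm tailwards. It is already in tolerance, but there is plenty of time to centre it.

Request:
{"name": "arm_command", "arguments": {"moves": [[0, 0, 30, 0, 0, 0, 0.7], [0, 0, 60, 0, 0, 0, 0.7], [0, 0, 75, 0, 0, 0, 0.7], [0, 0, 79, 0, 0, 0, 0.7], [0, 0, 79, 0, 0, 0, 0.7], [0, 0, 79, 0, 0, 0, 0.8], [0, 0, 79, 0, 0, 0, 0.9], [0, 0, 79, 0, 0, 0, 1], [0, 0, 79, 0, 0, 0, 1], [0, 0, 77, 0, 0, 0, 1], [0, 0, 74, 0, 0, 0, 1], [0, 0, 74, 0, 0, 0, 1], [-1.4, 0, 74, 0, 0, 0, 1], [-1.4, 0, 74, 0, 0, 0, 1], [-1.4, 0, 76, 0, 0, 0, 1], [-1.4, 0, 77.5, 0, 0, 0, 1], [-1.4, 0, 78.3, 0, 0, 0, 1], [-1.4, 0, 78.8, 0, 0, 0, 1], [-1.4, 0, 79, 0, 0, 0, 1], [-1.4, 0, 79, 0, 0, 0, 1]], "grip_force": 25}}

```text
time: 13.05
tcp_pos: [0.4989, -0.0509, 0.0712]
ee_rot: [2.313, 2.125, -0.001]
contact_force: [-3.3, -0.8, 5.4]
opening: 0.0153
grip_force: 25.0
```

Contact is light, so I'll release and withdraw.

Request:
{"name": "arm_command", "arguments": {"moves": [[0, 0, 0, 0, 0, 0, 0.8], [0, 0, 0, 0, 0, 0, 0.75], [0, 0, 0, 0, 0, 0, 0.7], [0, 0, 0, 0, 0, 0, 0.7], [0, 0, 0, 0, 0, 0, 0.7], [0, 0, -4, 0, 0, 0, 0.7], [0, 0, -15, 0, 0, 0, 0.7], [0, 0, -35, 0, 0, 0, 0.7], [0, 0, -65, 0, 0, 0, 0.7], [0, 0, -80, 0, 0, 0, 0.7], [0, 0, -80, 0, 0, 0, 0.7], [0, 0, -80, 0, 0, 0, 0.7], [0, 0, -80, 0, 0, 0, 0.7], [0, 0, -80, 0, 0, 0, 0.7], [0, 0, -80, 0, 0, 0, 0.7], [0, 0, -80, 0, 0, 0, 0.7], [0, 0, -80, 0, 0, 0, 0.7], [0, 0, -80, 0, 0, 0, 0.7]]}}

```text
time: 15.3
tcp_pos: [0.4989, -0.0509, 0.1506]
ee_rot: [2.314, 2.125, -0.0]
contact_force: [-0.1, 0.1, -0.6]
opening: 0.0277
grip_force: 0.0
```

Run:
```python
from h import *
c=tilt(10)
```

```text
frame noise 0.0019181063
-0.14 26 [52.5 55.  55.4 55.9] lat 5.2 smax -131.3 -149.1
-0.12 30 [52.4 55.1 55.4 56.6] lat 5.4 smax -110.5 -128.8
-0.1 30 [50.8 54.7 55.5 55.6] lat 6.4 smax -91.0 -109.8
-0.08 30 [50.2 54.9 55.3 55.6] lat 6.3 smax -70.2 -90.0
-0.06 30 [50.9 54.9 55.3 55.6] lat 6.1 smax -51.4 -69.4
-0.04 34 [50.5 54.9 55.4 55.6] lat 6.3 smax -30.3 -49.4
-0.02 34 [50.1 54.2 55.2 55.4] lat 6.4 smax -10.2 -29.6
-0.0 37 [49.1 54.6 55.4 55.8] lat 6.2 smax 9.9 -9.7
0.02 30 [50.8 55.  55.5 56. ] lat 6.5 smax 30.0 10.5
0.04 22 [59.2 59.4 59.6 59.8] lat 0.8 smax 49.3 36.0
0.06 44 [57.5 59.3 59.8 60.2] lat 7.1 smax 69.9 50.7
0.08 55 [51.1 55.  58.9 59.8] lat 4.0 smax 89.8 70.2
shaft slope [-0.0007527   0.05515147] 169
plate slope [ 0.00392658 -0.00100167  0.04540439] 89
bench slope [-0.00053166 -0.0004597   0.0014672 ] 5039
```

Level within a few mrad and released.

```bash
python3 -c "
from plant import arm
print(arm.close_job())"
```

```text
the job is handed in; nothing more can be done
None
```

The arrow is lying balanced and released on the rocker, level to within about 0.004 rad by the depth camera; the balance point over the knife edge is roughly 34 mm nose-ward of the arrow's origin, the gripper never went near the dish, jar or marker, and the job is handed in (no verdict was returned).

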